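# Put the washed sample carousel back on its drive

### The job

The washed tube carousel leans in its steel drying stand. Take it by its black handle, lay it flat on the free counter with the handle up and let go, so that you can take it again squarely from above. Then turn it so that its red cup faces the red pointer of the drive, and lower it over the spindle; its rim teeth will land on the teeth of the fixed brass pinion: rock it gently to and fro about the spindle until they mesh, without forcing them, so that it goes fully home, flat on its seat, with the red mark within about a tooth of the pointer; let go and leave everything else where it stands.

Things in the scene. Friction and masses are not known exactly. Their poses are not given: they have to be found in the camera images.
- carousel: Loose tube carousel, 153 mm wide, 92 high, 0.4 kg. Origin: centre of its underside; z along its axis to the handle, x through the red cup. Pale gear disc 12 mm thick, 2 mm above the foot, 24 teeth (pitch radius 72, tip 76); 12 tube cups up to 34 mm (1 red, 38 to 60 mm from the axis). Hub radius 24, up to 43; blind bore 26 mm wide, 36 deep. It starts on edge in the stand, leaning back 20 degrees.
- carousel_grip (a point): Where to grip: on the carousel's axis in the round black handle (24 mm thick, from 43 to 92 mm above the underside), 68 mm above the underside; axes as the carousel's. At the start the handle points to the stand's front, 20 degrees above level.
- carousel_mark (a point): Red mark on the upper face of the carousel's rim beside the red cup, 75.5 mm from the axis along its x.
- drying_stand: Steel easel, fixed, 160 mm wide, 135 deep, 118 high. Origin: on the counter below the centre of the standing carousel's underside; front is -x. Its face leans back 20 degrees; the carousel's underside lies on it and its lower teeth on two ledges square to the face, 22 mm deep: lift it up and to the front. The counter between stand and drive, round x 0.45 y 0.09, is free for 100 mm about.
- carousel_drive: Low white bench unit, fixed, 283 mm long (x from -136 to 147), 196 wide, grey deck at 44 mm. Origin: on the counter under the spindle axis; pointer at -x, pinion at +x, sloping key panel in front of the pointer.
- spindle_seat (a point): Centre of the steel seat (radius 28, 52 mm above the counter) on which the carousel's underside rests when home; axes as the drive's. From it the spindle rises 30 mm: 24 mm thick for 20 mm, then tapering to 10 mm at its tip.
- pointer_tip (a point): Tip of the red pointer on the drive's deck, 81 mm from the spindle axis, at the height of the seat.
- pinion_top (a point): Centre of the upper face of the brass pinion, 102 mm from the spindle axis, 11 mm above the seat: 10 teeth, tip radius 34. Its motor holds it fast at an angle that differs each time and is not reported. Until the teeth mesh (play about 2 mm) the carousel stands 9 mm too high on it. More than 100 N would chip the teeth.
- timer: White and green count-down timer, 54x58x71 mm; a bystander, origin at the centre of its underside.
- dropper_bottle: White dropper bottle, 28 mm across, 74 high; a bystander, origin at the centre of its underside.
- specimen_cup: Yellow specimen cup with blue lid, 64 mm across, 84 high; a bystander, origin at the centre of its underside.

How it is judged:
On the way:
1. the carousel lies flat on the counter, handle up, let go (height (world z) of carousel below 0.005 m and angle between carousel's own z axis and vertical below 0.06 rad and contact force between the fingers and carousel below 0.1 N), for 0.2 s.
At the end, for the whole second after the job is handed in: The carousel stands on the drive's spindle (centre within 4 mm), home on the seat (underside within 3 mm of it, level within 2 degrees) with its teeth in mesh, its red mark within 18 mm of the pointer's tip, let go and at rest (horizontal distance between carousel and spindle_seat below 0.004 m and z of carousel in the frame of spindle_seat between -0.003 and 0.003 m and angle between carousel's own z axis and vertical below 0.035 rad and horizontal distance between carousel_mark and pointer_tip below 0.018 m and linear speed of carousel below 0.01 m/s); the robot touches nothing.
It fails at once if the teeth or the spindle are forced: more than 100 N between carousel and drive (contact force between carousel and carousel_drive above 100 N).
It fails at once if a bystander is moved more than 30 mm (distance of any of timer, dropper_bottle, specimen_cup from where it was at the start of the episode above 0.03 m).
It also fails if it takes over 67 s, if anything falls off the work surface, if the arm or the gripper's body presses on something with over 40 N, if the wrist force passes 120 N, or if a joint passes its speed limit or range.

### The arm

A 6-joint arm with a two-finger parallel gripper is mounted at the origin on a cart in front of the work surface, level with it; the furniture and walls round the work are solid. World frame = base frame: x ahead of the robot, y to its left, z up, the work surface at z = 0. Lengths are in m, angles in rad, forces in N, time in s.
With the tool pointing down it reaches from about 0.35 to 0.875 m from the base axis. Payload 4.2 kg.
Tool frame: the origin (TCP) lies on the centre line of the jaws, within the pads' length; the fingertips stand 14 mm ahead of it and the grasp point (between the pads) lies 5 mm behind it; z points along the fingers, y is the line along which they close (so a half turn about z gives the same grasp; the last joint's range is limited). The gripper opens to 85 mm and grips with 20 to 120 N. Pads are 22 mm wide; open, the fingers measure 114 mm over their backs; the gripper's body (76 mm by 85 mm) begins 54 mm behind the grasp point. The pads swing forward as they close: fully open they stand 13 mm farther back than shut.
Start: joints at [-1.022, 0.385, 0.008, 0, -1.194, -0.259], TCP at [0.179, -0.599, 0.245] pointing down, gripper open.
Joint ranges: [-3.14, 3.14], [-1.21, 2.06], [-1.07, 1.41], [-3.16, 2.05], [-2.99, -0.16], [-3.1, 3.1]. Speed limits (rad/s): [2.79, 2.79, 3.14, 3.14, 3.14, 3.14].

### API

Orientations are given as a rotation vector (axis times angle).
In Python, from bench import arm gives the robot as it stands.
- The arm moves only by the tool inch_along, called as a command line: name --argument value ..., lists and objects as JSON in quotes. Schema: {"type":"object","properties":{"increments":{"type":"array","items":{"type":"array","items":{"type":"array","items":{"type":"number"},"minItems":4,"maxItems":4},"minItems":1,"maxItems":10},"minItems":1,"maxItems":1},"jaw":{"type":"number"},"grip_force":{"type":"number"},"only":{"type":"string"},"quiet":{"type":"boolean"},"lines":{"type":"string"}},"required":["increments"],"additionalProperties":false}. increments is a list that holds a single list of rows (three levels of brackets), with 1 to 10 rows, each of 4 numbers: dx, dy, dz in units of 20 mm, then a turn about the tool's z in rad; each row shifts and turns the commanded pose from where the row before left it, along the tool's axes as they then stand; what a row does not reach is not made up. A row lasts 1/8 s, in which the tool goes at most 0.0625 m and 0.188 rad, less where a joint would pass 70% of its speed; a pose out of reach is approached as far as the arm can. jaw is the finger opening in m, set as the call begins (left out keeps the last). The fingers move at their own pace and stop on an object; grip_force is the grip in N (left out, the last holds). Time passes only in rows, so rows that do not move let the fingers close. The tool returns the time, the measured TCP pose, the force, the opening and the grip force at its end. only (a regular expression) keeps the lines of the reply that match it, lines (a string "A,B") keeps lines A to B, and quiet returns only ok. Input that does not fit is refused with a message, and nothing moves.
- arm.observe(): the state, without advancing time (a new reading comes with each control period).
- arm.capture(name): name is "side" or "top" or "wrist"; returns a dict with "frame" (420x560x3 uint8, blue, green, red), "K" (3x3 intrinsics, pixels), "camera_from_world" (4x4, takes a point from world to camera coordinates). Camera axes: x right, y down, z forward; pixel columns grow to the right and rows downward; lengths in m; the calibration is good to about 2 mm. A picture is of the moment at which its call begins. There is no depth.
- arm.hand_in(): hands the job in; it is judged then, once.
The state is a dict: "time_s": time; "joint_positions": joint angles; "joint_vel": joint speeds; "effort": joint torques, N m; "tool_pos": TCP position; "tcp_rot": TCP orientation; "ft_force": force on the tool from outside, world axes, zero at the start; "wrist_torque": the same for the moment, N m; "opening": finger opening in m; "grip_force": force on a finger pad.
Only numpy, scipy, OpenCV 4.12 (cv2) and the standard library are available. Lean on these libraries where they do the work, as an engineer would, in place of code of your own. Each camera call takes 0.05 s, during which the arm holds its last target. There are 200 camera calls.

## Working session

There is one attempt and no reset: what is moved stays moved. The work goes in short steps, Python scripts to look and compute and a tool call to move; the robot and the scene stay as the last step left them, time stands still between calls to the robot, and variables do not carry over. Pictures are saved under pics/ and viewed, at most 10 in all, crops included, and the job is handed in when it is done.

```bash
ls; mkdir -p pics
```

Run:
```python
from bench import arm
import cv2,numpy as np
s=arm.observe();print(s['time_s'],s['tool_pos'],s['tcp_rot'],s['opening'])
fs=[]
for n in ("side","top"):
    c=arm.capture(n);cv2.imwrite(f"pics/{n}0.png",c["frame"]);np.savez(f"{n}0.npz",**c)
    M=np.linalg.inv(c["camera_from_world"]);print(n,M[:3,3].round(3),M[:3,2].round(3),c["K"][0,0])
```

```text
bench.py
pics
0.0 [ 0.17845157 -0.59838826  0.24422831] [ 0.45324324 -3.10830643 -0.00340539] 0.08545688219097623
side [ 0.93  -1.221  0.919] [-0.244  0.8   -0.548] 509.68273642432945
top [ 0.291 -0.013  1.462] [ 0.199 -0.018 -0.98 ] 491.73152566822483
```

View pics/top0.png

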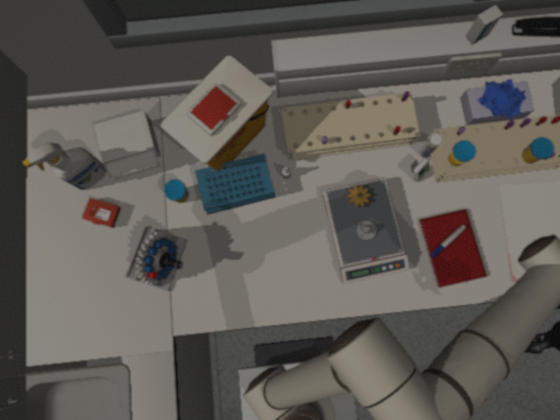

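View pics/side0.png

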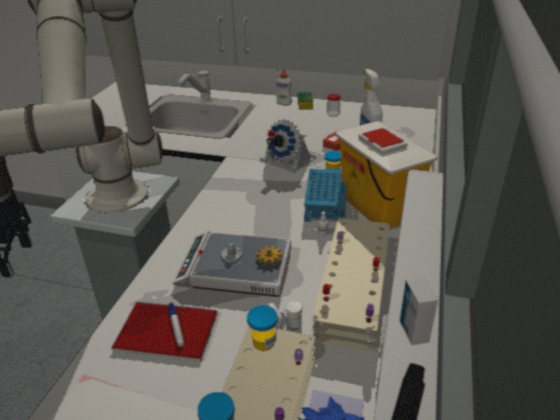

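The top view shows the carousel at about (157,257) with its handle tip near (178,264). The drive spindle is at (367,230), the pinion at (358,195) and the pointer at about (375,258). In the side view the handle is at about (272,140), the spindle at (232,250) and the pinion at (269,257). Next I'll make an enlarged montage.

Run:
```python
import cv2,numpy as np
t=cv2.imread("pics/top0.png");s=cv2.imread("pics/side0.png")
f=lambda im,x,y:cv2.resize(im[y:y+75,x:x+100],(400,300),interpolation=cv2.INTER_CUBIC)
m=np.vstack([np.hstack([f(t,115,222),f(s,240,105)]),np.hstack([f(t,320,180),f(s,190,220)])])
m=np.clip(m.astype(float)*1.3,0,255).astype(np.uint8)
cv2.imwrite("pics/m0.png",m)
```

```text
(no output)
```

View pics/m0.png

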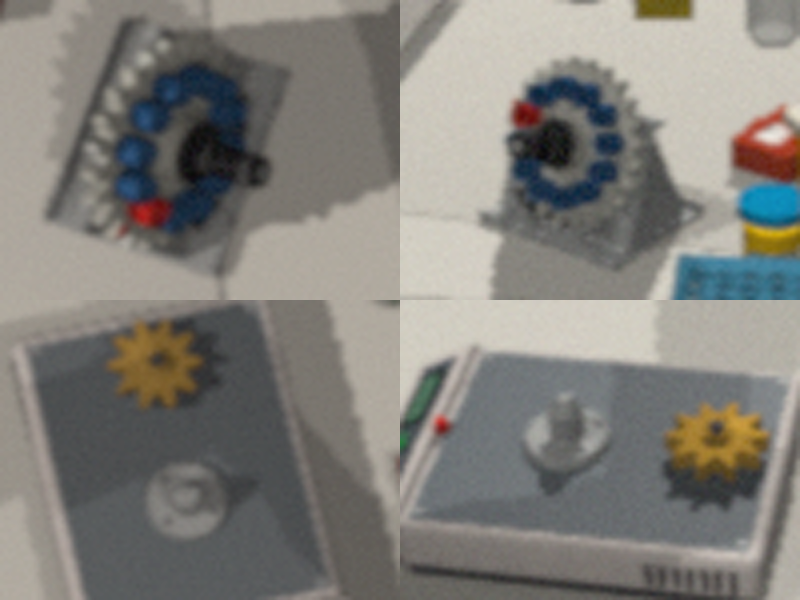

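The montage (4x) gives these pixels:

| Feature | Top | Side |
|---|---|---|
| Handle tip | (180,264.5) | (269.5,141) |
| Red cup | (152.5,275) | (271,133) |
| Spindle tip | (367,229) | (231.7,244) |
| Pinion | (358.8,195.7) | (269.5,252) |
| Pointer | (375,258) | (200.3,251) |

Create h.py:
```python
import cv2,numpy as np
from scipy.spatial.transform import Rotation as R
def ray(c,p):
    M=np.linalg.inv(c["camera_from_world"]);d=M[:3,:3]@np.linalg.inv(c["K"])@[p[0],p[1],1]
    return M[:3,3],d/np.linalg.norm(d)
def plane(c,p,z):
    o,d=ray(c,p);return o+d*(z-o[2])/d[2]
def tri(*cp):
    A=0;b=0
    for c,p in cp:
        o,d=ray(c,p);P=np.eye(3)-np.outer(d,d);A=A+P;b=b+P@o
    X=np.linalg.solve(A,b)
    return X,[float(np.linalg.norm((np.eye(3)-np.outer(ray(c,p)[1],ray(c,p)[1]))@(X-ray(c,p)[0]))) for c,p in cp]
def blob(c,lo,hi,box):
    x,y,w,h=box;f=cv2.cvtColor(c["frame"],cv2.COLOR_BGR2HSV)[y:y+h,x:x+w]
    m=cv2.inRange(f,np.array(lo),np.array(hi));v,u=np.nonzero(m)
    return np.array([u.mean()+x,v.mean()+y]),len(u)
```

Run:
```python
from h import *
np.set_printoptions(precision=4,suppress=True)
T=dict(np.load("top0.npz"));S=dict(np.load("side0.npz"))
for n,a,b in [("tip",(180,264.5),(269.5,141)),("spin",(367,229),(231.7,243.7)),("seat",(366.2,230),(231.7,255)),("point",(375,258),(200.3,251.2))]:
    print(n,*tri((T,a),(S,b)))
for lab,lo,hi,bt,bs in [("pin",(12,110,60),(28,255,255),(340,180,40,35),(250,240,40,35)),("red",(0,150,60),(8,255,255),(140,260,30,30),(262,122,20,20)),("blk",(0,0,0),(179,255,28),(155,245,35,35),(262,132,25,18)),("ptr",(0,130,60),(8,255,255),(365,250,20,15),(190,243,20,20))]:
    try:
        a,na=blob(T,lo,hi,bt);b,nb=blob(S,lo,hi,bs);print(lab,a,na,b,nb,*tri((T,a),(S,b)))
    except Exception as e: print(lab,e)
print("pin top plane",plane(T,(358.8,195.7),.063),plane(S,(269.5,251.7),.063))
# stand bottom corners (edges near front)
# drive: spindle->pinion
```

```text
tip [0.4528 0.2819 0.116 ] [0.000761895467588344, 0.0007618954675884616]
spin [ 0.5035 -0.2452  0.0814] [0.002228807513394706, 0.002228807513394594]
seat [ 0.5043 -0.2492  0.0467] [0.0002713400247839956, 0.000271340024784053]
point [ 0.42   -0.2623  0.0531] [0.00027550247907298474, 0.00027550247907301916]
pin [358.4525 195.6262] 305 [268.9346 255.1059] 321 [ 0.6057 -0.2385  0.0586] [0.0001632674855032526, 0.00016326748550339598]
red [151.4375 274.9688] 32 [271.2273 133.4091] 22 [0.4339 0.3646 0.1032] [0.0009360554274270142, 0.0009360554274270992]
blk [166.9716 260.1135] 141 [277.5147 141.0147] 68 [0.4704 0.3207 0.0988] [0.00039067845947661766, 0.0003906784594766191]
ptr [373.7143 259.    ] 7 [200.     250.7778] 9 [ 0.4176 -0.2586  0.0512] [9.400336386492335e-05, 9.400336386492018e-05]
pin top plane [ 0.6046 -0.2387  0.063 ] [ 0.6047 -0.2298  0.063 ]
```

Add to h.py:
```python
np.set_printoptions(precision=4,suppress=True)
def go(arm,targets,xdir=None):
    """tool-axes displacement to each target TCP in turn from the present pose (translation first, then turn)"""
    s=arm.observe();p=np.array(s['tool_pos']);A=R.from_rotvec(s['tcp_rot']).as_matrix()
    print("t",round(s['time_s'],2),"p",p,"x",A[:,0],"z",A[:,2],"q",np.array(s['joint_positions']),"open",round(s['opening'],4))
    for t in targets:
        d=A.T@(np.array(t)-p);print("  to",t,"d",d,"len",np.linalg.norm(d).round(4));p=np.array(t)
    if xdir is not None:
        v=A.T@np.array([xdir[0],xdir[1],0]);a=np.arctan2(v[1],v[0]);print("  turn",a.round(4),"or",((a+np.pi/2)%np.pi-np.pi/2).round(4))
```

Run:
```python
from h import *
from bench import arm
T=dict(np.load("top0.npz"));S=dict(np.load("side0.npz"))
f=lambda x,y:(x/4+115,y/4+222)
# back top-edge of stand base & front edge
for a,b,z in [((130,25),(48,218),.02),((288,72),(220,272),.0)]:
    A=plane(T,f(*a),z);B=plane(T,f(*b),z);d=(B-A);n=np.array([d[1],-d[0]]);print(A,B,np.linalg.norm(d),n/np.linalg.norm(n))
go(arm,[(.42,-.25,.30),(.44,.15,.30),(.463,.302,.2)],(-.39,-.92))
```

```text
[0.5813 0.3925 0.02  ] [0.4447 0.4585 0.02  ] 0.1517152705753554 [0.4354 0.9002]
[0.5371 0.2817 0.    ] [0.3941 0.3406 0.    ] 0.15468798441658102 [0.3809 0.9246]
t 0.1 p [ 0.1785 -0.5985  0.2443] x [-0.9583 -0.2856  0.0001] z [-0.0007  0.0018 -1.    ] q [-1.0224  0.3855  0.0068 -0.0004 -1.194  -0.2586] open 0.0852
  to (0.42, -0.25, 0.3) d [-0.331   0.2651 -0.0552] len 0.4276
  to (0.44, 0.15, 0.3) d [-0.1334  0.3776  0.0007] len 0.4005
  to (0.463, 0.302, 0.2) d [-0.0655  0.1389  0.1003] len 0.1834
  turn -0.8802 or -0.8802
```

Units first: shifts go in units of 20 mm. So -0.041 m is -2.05, 0.033 m is 1.65.

inch_along --increments '[[[-2.05,1.65,-0.35,0],[-2.05,1.65,-0.35,0],[-2.05,1.65,-0.35,0],[-2.05,1.65,-0.35,0],[-2.05,1.65,-0.35,0],[-2.05,1.65,-0.35,0],[-2.05,1.65,-0.35,0],[-2.05,1.65,-0.35,0],[0,0,0,0],[0,0,0,0]]]' --jaw 0.085

```text
time_s: 1.35
tool_pos: [0.4172, -0.252, 0.3009]
tcp_rot: [0.454, -3.108, -0.001]
ft_force: [-0.7, -0.0, 0.0]
opening: 0.0851
grip_force: 0.0
```

Run:
```python
from h import *
from bench import arm
c=arm.capture("wrist");np.savez("w1.npz",**c);cv2.imwrite("pics/w1.png",c["frame"])
go(arm,[(.44,.15,.30),(.463,.302,.22)],(-.405,-.914))
```

```text
t 1.4 p [ 0.4169 -0.2524  0.3009] x [-0.9585 -0.2852  0.0009] z [-0.001   0.0004 -1.    ] q [-0.2105  0.1101 -0.222  -0.0002 -1.2399 -1.071 ] open 0.0849
  to (0.44, 0.15, 0.3) d [-0.1369  0.3791  0.001 ] len 0.4031
  to (0.463, 0.302, 0.22) d [-0.0655  0.1391  0.08  ] len 0.1733
  turn -0.8645 or -0.8645
```

View pics/w1.png

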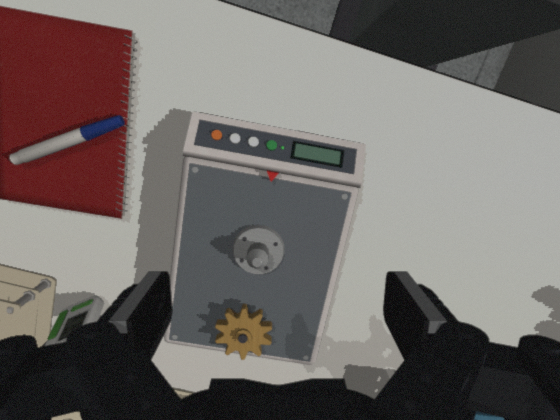

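The wrist view shows the seat disc centred at (259,249), the spindle tip at about (258,258), the pinion centre at (244,335) and the pointer tip at (272,181).

Run:
```python
from h import *
W=dict(np.load("w1.npz"));T=dict(np.load("top0.npz"));S=dict(np.load("side0.npz"))
a,n=blob(W,(12,110,50),(28,255,255),(205,295,80,75));print(a,n)
f=W["frame"];g=cv2.cvtColor(f,cv2.COLOR_BGR2HSV)[220:280,225:295]
m=((g[...,1]<45)&(g[...,2]>80)).astype(np.uint8);m=cv2.morphologyEx(m,cv2.MORPH_OPEN,np.ones((3,3)))
cs=max(cv2.findContours(m,0,2)[0],key=cv2.contourArea);e=cv2.fitEllipse(cv2.convexHull(cs));print("seat ell",e[0][0]+225,e[0][1]+220,e[1])
sc=(e[0][0]+225,e[0][1]+220)
s=plane(W,sc,.052);p=plane(W,a,.063);q=plane(W,(272,182),.052)
print("seat",s,plane(W,(258,259),.082),"pin",p,"ptr",q, np.linalg.norm(p-s),np.linalg.norm(q-s))
print(tri((W,(258,259)),(T,(367,229)),(S,(231.7,243.7))),tri((W,sc),(S,(231.7,255.)),(T,(366.2,230))))
print("pin",tri((W,a),(T,(358.45,195.63)),(S,(269.5,252.5))))
print("yaw",[np.arctan2(*(v[1::-1])) for v in (p-s,s-q,p-q)])
```

```text
[243.2546 331.3087] 1811
```

inch_along --increments '[[[-1.15,3.15,0,-0.08],[-1.15,2.9,0,-0.08],[-1.2,2.8,0,-0.08],[-1.2,2.75,0,-0.08],[-1.25,2.65,0,-0.08],[-1,2.5,0,-0.08],[0,0,0,-0.1],[0,0,0,-0.1],[0,0,0,-0.1],[0,0,0,0]]]'

```text
time_s: 2.65
tool_pos: [0.3857, 0.1011, 0.301]
tcp_rot: [1.597, -2.705, 0.0]
ft_force: [-0.6, -0.0, -0.1]
opening: 0.0852
grip_force: 0.0
```

Run:
```python
from h import *
from bench import arm
c=arm.capture("wrist");np.savez("w2.npz",**c);cv2.imwrite("pics/w2.png",c["frame"])
go(arm,[(.463,.302,.22)],(-.405,-.914))
```

```text
t 2.7 p [0.3857 0.1012 0.3011] x [-0.4835 -0.8753  0.0005] z [-0.0004 -0.0003 -1.    ] q [ 0.6689 -0.0575 -0.3952 -0.     -1.2336 -1.1735] open 0.0848
  to (0.463, 0.302, 0.22) d [-0.2132  0.0294  0.081 ] len 0.23
  turn -0.0875 or -0.0875Traceback (most recent call last):
  File "<stdin>", line 6, in <module>
cv2.error: OpenCV(4.12.0) /io/opencv/modules/imgproc/src/shapedescr.cpp:361: error: (-201:Incorrect size of input array) There should be at least 5 points to fit the ellipse in function 'fitEllipseNoDirect'
```

View pics/w2.png

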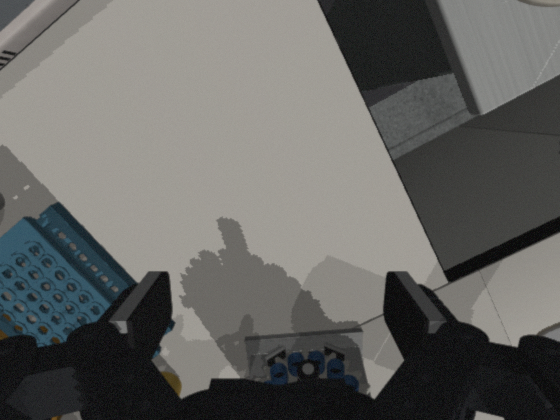

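The wrist view shows the handle end at (308,369) and the stand's front base edge from (247,336) to (362,328). I'll triangulate these.

Run:
```python
from h import *
from bench import arm
W=dict(np.load("w1.npz"));T=dict(np.load("top0.npz"));S=dict(np.load("side0.npz"));V=dict(np.load("w2.npz"))
sc=(259,249)
s=plane(W,sc,.052);p=plane(W,(243.2,333.5),.063);q=plane(W,(272,182),.052)
print("seat",s,plane(W,(258,259),.082),"pin",p,"ptr",q, np.linalg.norm(p-s),np.linalg.norm(q-s))
print(tri((W,(258,259)),(T,(367,229)),(S,(231.7,243.7))),tri((W,sc),(S,(231.7,255.)),(T,(366.2,230))))
print("yaw",[np.arctan2(*(v[1::-1])) for v in (p-s,s-q,p-q)])
for z in (0,.005): 
  A=plane(V,(247,336),z);B=plane(V,(362,328),z);d=B-A;n=np.array([d[1],-d[0]])/np.linalg.norm(d);print("edge",A,B,np.linalg.norm(d),n)
print("tip",tri((V,(308,369)),(T,(180,264.5)),(S,(269.5,141))),tri((V,(308,369)),(S,(269.5,141))))
```

```text
seat [ 0.4995 -0.2499  0.052 ] [ 0.4986 -0.2498  0.082 ] pin [ 0.6019 -0.2393  0.063 ] ptr [ 0.4223 -0.2575  0.052 ] 0.10354480068966347 0.0775382879031889
(array([ 0.5023, -0.2467,  0.0801]), [0.003936192225462562, 0.0007584527062885549, 0.004238716138958167]) (array([ 0.5035, -0.2491,  0.0457]), [0.001520038637957108, 0.0010827308812261377, 0.0007265812998151456])
yaw [np.float64(0.10267755803671152), np.float64(0.09864104632357427), np.float64(0.1009435464360903)]
edge [0.5319 0.2801 0.    ] [0.3884 0.345  0.    ] 0.15745396354144311 [0.4118 0.9113]
edge [0.5298 0.2773 0.005 ] [0.3879 0.3414 0.005 ] 0.15562078170651658 [0.4118 0.9113]
tip (array([0.4514, 0.2824, 0.114 ]), [0.0029497479270482376, 0.0010092966810327066, 0.0024220264420714644]) (array([0.4509, 0.2838, 0.1131]), [0.002593940560105752, 0.0025939405601058353])
```

inch_along --increments '[[[-2.65,0.35,1,-0.02],[-2.65,0.35,1,-0.02],[-2.65,0.35,1,-0.02],[-2.65,0.35,1,-0.02],[0,0,0,0]]]'

```text
time_s: 3.32
tool_pos: [0.4573, 0.3053, 0.218]
tcp_rot: [1.705, -2.633, 0.002]
ft_force: [-0.7, -0.8, -0.3]
opening: 0.0854
grip_force: 0.0
```

Run:
```python
from h import *
from bench import arm
c=arm.capture("wrist");np.savez("w3.npz",**c)
go(arm,[(.4604,.3036,.2),(.4604,.3036,.101)],(-.411,-.912))
f=cv2.imwrite("pics/w3.png",c["frame"])
```

```text
t 3.38 p [0.4571 0.304  0.2193] x [-0.4096 -0.9123  0.0038] z [-0.0026 -0.003  -1.    ] q [ 0.8823  0.2785 -0.2174 -0.0001 -1.0789 -1.3042] open 0.0849
  to (0.4604, 0.3036, 0.2) d [-0.0011 -0.0032  0.0193] len 0.0196
  to (0.4604, 0.3036, 0.101) d [-0.0004 -0.0001  0.099 ] len 0.099
  turn 0.0014 or 0.0014
```

View pics/w3.png

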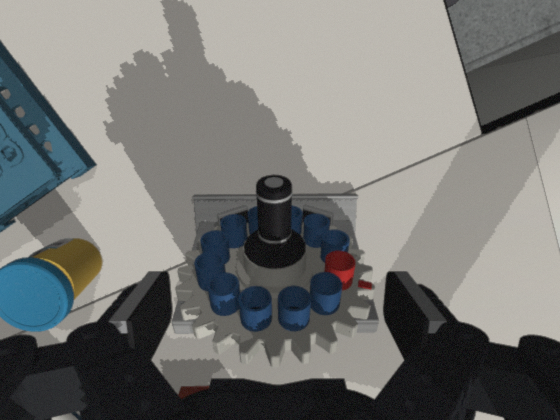

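The handle runs from (274,184) to (274,240) and is centred between the fingers. The red cup is at (340,270) and its mark at (364,286). I'll check the handle end by casting its ray.

Run:
```python
from h import *
W=dict(np.load("w3.npz"));S=dict(np.load("side0.npz"));T=dict(np.load("top0.npz"))
print(plane(W,(274,183),.114),tri((W,(274,183)),(S,(269.5,141)),(T,(180,264.5))))
```

```text
[0.4489 0.2809 0.114 ] (array([0.4514, 0.2815, 0.1159]), [0.002780569481866209, 0.0021488990345240855, 0.0006496431982623652])
```

inch_along --increments '[[[-0.05,-0.05,2,0],[0,-0.05,2,0],[0,0,1,0],[0,0,0.9,0],[0,0,0,0]]]'

```text
time_s: 4.0
tool_pos: [0.4588, 0.302, 0.103]
tcp_rot: [1.704, -2.637, 0.001]
ft_force: [0.8, -0.3, 0.2]
opening: 0.0849
grip_force: 0.0
```

```bash
python3 -c "
from h import *
from bench import arm
go(arm,[(.4604,.3036,.101)])"
```

```text
t 4.0 p [0.4588 0.302  0.103 ] x [-0.4108 -0.9117  0.0021] z [-0.0014 -0.0016 -1.    ] q [ 0.8773  0.4053 -0.3627 -0.0001 -0.805  -1.3006] open 0.0849
  to (0.4604, 0.3036, 0.101) d [-0.0021 -0.0008  0.002 ] len 0.003
```

inch_along --increments '[[[0,0,0,0],[0,0,0,0],[0,0,0,0],[0,0,0,0],[0,0,0,0],[0,0,0,0],[0,0,0,0],[0,0,0,0]]]' --jaw 0.0 --grip_force 50

```text
time_s: 5.0
tool_pos: [0.4592, 0.3039, 0.1041]
tcp_rot: [-1.709, 2.636, -0.0]
ft_force: [-1.6, -0.8, 5.9]
opening: 0.0222
grip_force: 49.1
```

inch_along --increments '[[[0.5,0,-1,0],[1,0,-1.5,0],[1,0,-1.5,0],[1.5,0,-1.5,0],[0,0,0,0]]]'

```text
time_s: 5.62
tool_pos: [0.4256, 0.2294, 0.2142]
tcp_rot: [-1.706, 2.637, 0.001]
ft_force: [0.9, 0.4, -6.0]
opening: 0.0225
grip_force: 49.7
```

Run:
```python
from h import *
from bench import arm
for n in("wrist","side"):
    c=arm.capture(n);np.savez(n[0]+"4.npz",**c)
    f=c["frame"]
    if n=="side": b=cv2.resize(f[100:200,200:340],(560,400))
    else: a=f
cv2.imwrite("pics/m4.png",cv2.resize(np.hstack([a[:400],b]),(800,286)))
go(arm,[])
```

```text
t 5.72 p [0.4256 0.2302 0.2121] x [-0.4095 -0.9123  0.0016] z [-0.0021 -0.0008 -1.    ] q [ 0.8317  0.1747 -0.3765 -0.0012 -1.0216 -1.253 ] open 0.0226
```

View pics/m4.png

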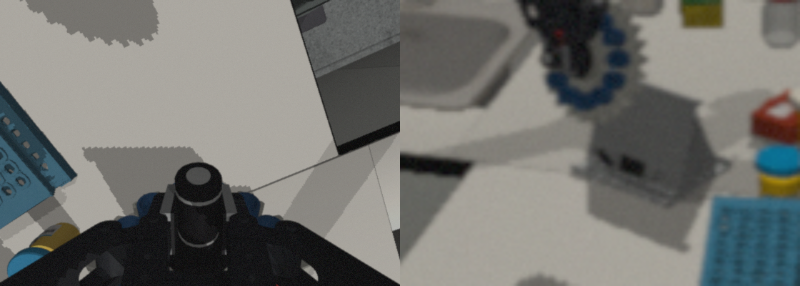

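The carousel has been lifted clear of the stand. The wrist picture shows the handle end at about (277,245), so it tilted somewhat in the pads. I'll carry it to the free counter and then loosen the grip so it swings upright.

Add to h.py:
```python
def theta(c,s,px,L=.024):
    p=np.array(s['tool_pos']);A=R.from_rotvec(s['tcp_rot']).as_matrix();g=p-.005*A[:,2]
    o,d=ray(c,px)
    th=np.radians(np.arange(0,120,1.));P=g+L*(np.outer(np.cos(th),A[:,0])-np.outer(np.sin(th),A[:,2]))
    v=P-o;e=np.linalg.norm(v-np.outer(v@d,d),axis=1);i=e.argmin();return np.degrees(th[i]),e[i]
```

Run:
```python
from h import *
from bench import arm
W=dict(np.load("w4.npz"));s=arm.observe()
print(theta(W,s,(277,245)))
for t in(20,40,60,80,90):
    A=R.from_rotvec(s['tcp_rot']).as_matrix();P=np.array(s['tool_pos'])-.005*A[:,2]+.024*(np.cos(np.radians(t))*A[:,0]-np.sin(np.radians(t))*A[:,2])
    q=W["K"]@(W["camera_from_world"]@np.r_[P,1])[:3];print(t,q[:2]/q[2])
```

```text
(np.float64(0.0), np.float64(0.0008584651653147124))
20 [279.4261 257.3027]
40 [279.5196 277.4425]
60 [279.5731 302.7809]
80 [279.5732 328.9356]
90 [279.5524 340.7393]
```

inch_along --increments '[[[1.9,-0.65,0,0],[1.9,-0.65,0,0],[1.9,-0.65,0,0],[1.9,-0.65,0,0],[1.9,-0.65,0,0],[1.9,-0.65,0,0],[0,0,0,0],[0,0,0,0]]]' --grip_force 20

```text
time_s: 6.72
tool_pos: [0.4044, -0.009, 0.2122]
tcp_rot: [1.707, -2.635, -0.001]
ft_force: [0.2, 0.8, -4.8]
opening: 0.0223
grip_force: 49.7
```

Run:
```python
from h import *
from bench import arm
c=arm.capture("wrist");np.savez("w5.npz",**c)
f=c["frame"];g=cv2.cvtColor(f,cv2.COLOR_BGR2GRAY)
sub=g[180:330,240:315];m=((sub>55)&(sub<140)).astype(np.uint8)
n,l,st,ce=cv2.connectedComponentsWithStats(m)
for k in range(1,n):
    if 100<st[k,4]<3000: print(st[k],ce[k]+[240,180])
s=arm.observe();go(arm,[]);print(s['ft_force'],s['wrist_torque'],s['grip_force'])
```

```text
[  0  46  75  63 499] [282.3547 267.3747]
[ 21  54  34  24 644] [277.427  245.5637]
t 6.78 p [ 0.4046 -0.0087  0.2125] x [-0.4083 -0.9129  0.001 ] z [-0.0016 -0.0004 -1.    ] q [ 0.3843  0.032  -0.5419 -0.0003 -0.9985 -0.8046] open 0.0225
[ 0.9852  0.4455 -5.5215] [-0.1635  0.0939  0.0371] 49.73243194632232
```

inch_along --increments '[[[0,0,1.5,0],[0,0,1.5,0],[0,0,1.5,0],[0,0,0,0],[0,0,0,0]]]' --jaw 0.0 --grip_force 20

```text
time_s: 7.4
tool_pos: [0.4057, -0.0084, 0.1242]
tcp_rot: [-1.71, 2.634, -0.001]
ft_force: [0.0, 0.1, -4.5]
opening: 0.0225
grip_force: 49.8
```

Create tip.py:
```python
from h import *
from bench import arm
c=arm.capture("wrist");f=c["frame"];g=cv2.cvtColor(f,cv2.COLOR_BGR2GRAY)
sub=g[180:400,240:315];m=((sub>55)&(sub<140)).astype(np.uint8)
n,l,st,ce=cv2.connectedComponentsWithStats(m)
for k in range(1,n):
    if 200<st[k,4]<3000: print(st[k],ce[k]+[240,180])
s=arm.observe();go(arm,[]);print(s['ft_force'],s['wrist_torque'],s['grip_force'])
```

```bash
python3 tip.py
```

```text
[  0   0  64  26 962] [265.053  188.6933]
[ 21  54  34  25 665] [277.4165 245.9895]
[  5  78  70  31 362] [284.4503 278.7376]
t 7.45 p [ 0.4058 -0.0084  0.1245] x [-0.4075 -0.9132 -0.0018] z [ 0.0028  0.0007 -1.    ] q [ 0.3842  0.1544 -0.6735  0.0006 -0.7401 -0.8044] open 0.0224
[ 0.2551  0.0808 -3.9784] [-0.162   0.0935  0.0275] 49.7876697499305
```

inch_along --increments '[[[0,0,1.2,0],[0,0,0,0]]]' --jaw 0.0215 --grip_force 20

```text
time_s: 7.7
tool_pos: [0.404, -0.0093, 0.0993]
tcp_rot: [1.707, -2.635, -0.001]
ft_force: [0.4, -0.9, -4.7]
opening: 0.022
grip_force: 49.7
```

```bash
python3 tip.py
```

```text
[ 21  54  34  25 673] [277.4443 246.2199]
[  3  78  72  32 385] [283.4416 278.9481]
t 7.75 p [ 0.4048 -0.0091  0.1   ] x [-0.4083 -0.9129 -0.0002] z [ 0.0006 -0.     -1.    ] q [ 0.3834  0.1965 -0.7055  0.0004 -0.6683 -0.8043] open 0.0226
[ 0.6407  0.6184 -3.818 ] [-0.1982  0.0497 -0.0211] 49.74804469384253
```

inch_along --increments '[[[0,0,0.3,0],[0,0,0,0]]]' --jaw 0.0235 --grip_force 20

```text
time_s: 8.0
tool_pos: [0.4073, -0.0085, 0.0956]
tcp_rot: [-1.707, 2.63, -0.004]
ft_force: [-0.4, -0.3, 5.0]
opening: 0.0235
grip_force: 9.5
```

```bash
python3 tip.py
```

```text
[ 20  62  36  30 856] [277.5105 256.2815]
[  6  95  66  27 273] [277.2784 293.6117]
t 8.05 p [ 0.4073 -0.0085  0.0956] x [-0.4072 -0.9133 -0.0039] z [ 0.0067  0.0013 -1.    ] q [ 0.3832  0.2059 -0.7098  0.0021 -0.6485 -0.8043] open 0.0236
[-0.1999 -0.2177  5.0252] [-0.1573  0.0789  0.0451] 9.472305066883564
```

inch_along --increments '[[[0,0,-1,0],[0,0,-0.25,0],[0,0,0,0],[0,0,0,0]]]' --jaw 0.0237 --grip_force 20

```text
time_s: 8.55
tool_pos: [0.4044, -0.0093, 0.1182]
tcp_rot: [-1.708, 2.637, 0.0]
ft_force: [-0.1, 0.2, -1.0]
opening: 0.0234
grip_force: 0.0
```

```bash
python3 tip.py
```

```text
[  0   0  75  96 898] [281.0245 208.5122]
[  0  45  15  48 238] [246.1723 249.4202]
[ 22  62  28  25 275] [277.44   252.2764]
[  0  90  75  86 541] [277.1017 297.4048]
t 8.6 p [ 0.4043 -0.0093  0.118 ] x [-0.4087 -0.9127  0.0004] z [-0.0005 -0.0002 -1.    ] q [ 0.3832  0.1644 -0.683  -0.     -0.7239 -0.8043] open 0.0232
[-0.1088  0.461  -0.1322] [ 0.0155 -0.0219 -0.0135] 0.0
```

Run:
```python
from h import *
from bench import arm
a=arm.capture("wrist");b=arm.capture("side");t=arm.capture("top")
np.savez("w6.npz",**a);np.savez("t6.npz",**t);np.savez("s6.npz",**b)
f=lambda c,x,y:cv2.resize(c["frame"][y:y+75,x:x+100],(400,300),interpolation=cv2.INTER_CUBIC)
cv2.imwrite("pics/m6.png",np.vstack([np.hstack([cv2.resize(a["frame"],(400,300)),f(b,190,140)]),np.hstack([f(t,220,220),np.zeros((300,400,3),np.uint8)])]))
```

```text
(no output)
```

View pics/m6.png

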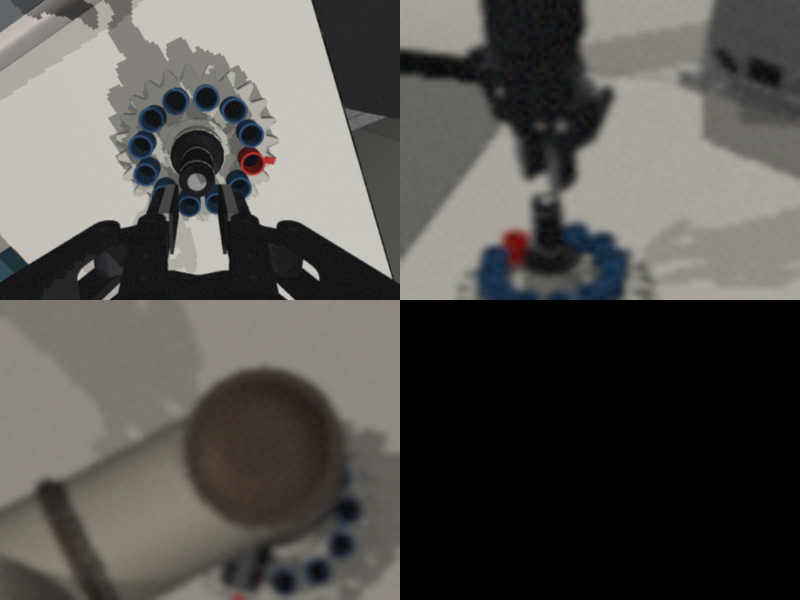

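It has swung upright and dropped flat: the carousel stands handle up on the counter and the grip is free. In wrist pixels the handle top is at about (274,256), the red cup at (353,228) and the mark at (378,224). I'll back off upward and measure it.

Scaled: -0.05 m is -2.5, -0.03 m is -1.5.

inch_along --increments '[[[0,0,-2.5,0],[-1.5,0,-2.5,0],[-1.5,0,0,0],[0,0,0,0]]]' --jaw 0.085

```text
time_s: 9.25
tool_pos: [0.4296, 0.0468, 0.2185]
tcp_rot: [-1.71, 2.634, 0.0]
ft_force: [-0.7, -0.6, 0.4]
opening: 0.0849
grip_force: 0.0
```

Create car.py:
```python
from h import *
from bench import arm
import sys
n=sys.argv[1];c=arm.capture("wrist");np.savez(n+".npz",**c);cv2.imwrite(f"pics/{n}.png",c["frame"])
f=cv2.cvtColor(c["frame"],cv2.COLOR_BGR2HSV)
m=cv2.inRange(f,np.array((100,110,25)),np.array((125,255,255)));m=cv2.morphologyEx(m,cv2.MORPH_CLOSE,np.ones((5,5)))
r=cv2.inRange(f,np.array((0,150,50)),np.array((8,255,255)))|cv2.inRange(f,np.array((172,150,50)),np.array((179,255,255)))
for nm,mm in(("blue",m),("red",r)):
    k,l,st,ce=cv2.connectedComponentsWithStats(mm)
    for i in range(1,k):
        if st[i,4]>40: print(nm,st[i],ce[i].round(1),plane(c,ce[i],.03 if nm=="blue" else .014).round(4))
go(arm,[])
```

```bash
python3 car.py w7
```

```text
blue [274  36  25  30 317] [285.9  49.9] [ 0.3759 -0.0579  0.03  ]
blue [243  39  25  30 292] [255.1  52.8] [ 0.3995 -0.066   0.03  ]
blue [302  50  26  29 292] [314.6  63.4] [ 0.3585 -0.0391  0.03  ]
blue [218  60  26  28 297] [229.9  73. ] [ 0.4249 -0.0605  0.03  ]
blue [318  77  27  27 293] [331.4  89.7] [ 0.3535 -0.0146  0.03  ]
blue [206  90  27  26 297] [218.9 102.6] [ 0.4435 -0.0434  0.03  ]
blue [212 121  25  25 287] [223.6 133.4] [ 0.4511 -0.0191  0.03  ]
blue [308 136  25  26 263] [320.5 148.7] [0.38   0.0268 0.03  ]
blue [230 145  25  25 257] [241.3 157. ] [0.4459 0.0053 0.03  ]
blue [286 153  23  26 253] [296.6 165.8] [0.4048 0.032  0.03  ]
blue [257 156  23  26 253] [268.  168.7] [0.4288 0.0241 0.03  ]
blue [   0  232  122  115 8232] [ 52.9 293.4] [0.671  0.0503 0.03  ]
blue [152 343  43  52 966] [172.9 369.4] [0.6064 0.1756 0.03  ]
blue [ 68 412  13   8  57] [ 75.2 416.5] [0.7329 0.1861 0.03  ]
red [321 109  26  25 238] [332.7 120.8] [0.3596 0.0106 0.014 ]
red [348 121  11   8  66] [352.7 124.3] [0.3444 0.0207 0.014 ]
t 9.3 p [0.4287 0.0458 0.2178] x [-0.4077 -0.9131  0.0009] z [-0.0013 -0.0004 -1.    ] q [ 0.486   0.0751 -0.4801 -0.0003 -1.0169 -0.9058] open 0.0848
```

View pics/w7.png

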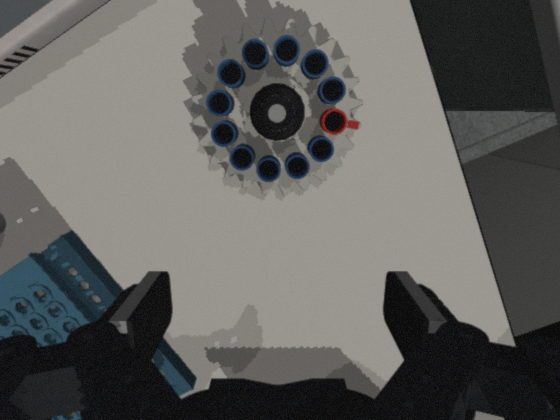

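The carousel is flat with its handle top at (277,113), ringed by 11 blue cups. The red cup is at (333,121) and the mark at (353,124).

Create cfit.py:
```python
from h import *
def carousel(W,pts_px,red_px,z=.034):
    P=np.array([plane(W,p,z)[:2] for p in list(pts_px)+[red_px]])
    A=np.c_[2*P,np.ones(len(P))];x=np.linalg.lstsq(A,(P**2).sum(1),rcond=None)[0];c=x[:2];r=np.sqrt(x[2]+c@c)
    a=np.arctan2(*(P-c).T[::-1]);y0=a[-1];dev=(a-y0+np.pi/12)%(np.pi/6)-np.pi/12
    return c,r,y0+dev.mean(),dev.std()
```

Run:
```python
from cfit import *
from bench import arm
W=dict(np.load("w7.npz"));V=dict(np.load("w6.npz"))
B=[(285.9,49.9),(255.1,52.8),(314.6,63.4),(229.9,73),(331.4,89.7),(218.9,102.6),(223.6,133.4),(320.5,148.7),(241.3,157),(296.6,165.8),(268,168.7)]
for z in(.03,.034):print(carousel(W,B,(332.7,120.8),z))
c,r,yaw,_=carousel(W,B,(332.7,120.8));m=plane(W,(352.7,124.3),.014)[:2]-c
print("mark yaw",np.arctan2(m[1],m[0]),np.linalg.norm(m),"handle",plane(W,(277,113),.092),tri((W,(277,113)),(V,(274.4,256))))
go(arm,[(c[0],c[1],.18),(c[0],c[1],.063)])
```

```text
(array([ 0.4024, -0.017 ]), np.float64(0.048944508636008875), np.float64(2.5678535043089243), np.float64(0.004349808507009462))
(array([ 0.4024, -0.017 ]), np.float64(0.04832648603249097), np.float64(2.567853504308925), np.float64(0.0043498085070055315))
mark yaw 2.564030455717559 0.06917716317323978 handle [ 0.4021 -0.0165  0.092 ] (array([ 0.4024, -0.0167,  0.0941]), [0.00038660530518252003, 0.0003866053051824949])
t 9.3 p [0.4287 0.0458 0.2178] x [-0.4077 -0.9131  0.0009] z [-0.0013 -0.0004 -1.    ] q [ 0.486   0.0751 -0.4801 -0.0003 -1.0169 -0.9058] open 0.0848
  to (np.float64(0.4023679669618779), np.float64(-0.01703711693384896), 0.18) d [ 0.0681 -0.0017  0.0379] len 0.0779
  to (np.float64(0.4023679669618779), np.float64(-0.01703711693384896), 0.063) d [-0.0001 -0.0001  0.117 ] len 0.117
```

Scaled: 0.04 m is 2, 0.034 m is 1.7.

inch_along --increments '[[[1.7,-0.05,1,0],[1.7,-0.05,0.9,0],[0,0,2,0],[0,0,2,0],[0,0,1.7,0],[0,0,0,0]]]'

```text
time_s: 10.05
tool_pos: [0.4002, -0.0188, 0.0641]
tcp_rot: [1.702, -2.631, -0.003]
ft_force: [0.0, 0.7, 0.0]
opening: 0.0848
grip_force: 0.0
```

```bash
python3 -c "
from h import *
from bench import arm
go(arm,[(.4023,-.0167,.065)])"
```

```text
t 10.05 p [ 0.4002 -0.0188  0.0641] x [-0.4097 -0.9122  0.0059] z [-0.008  -0.0029 -1.    ] q [ 0.3632  0.2634 -0.7509 -0.0003 -0.565  -0.785 ] open 0.0848
  to (0.4023, -0.0167, 0.065) d [-0.0028 -0.001  -0.0009] len 0.0031
```

Scaled: -0.002 m is -0.1, -0.001 m is -0.05.

inch_along --increments '[[[-0.1,-0.05,0,0],[0,0,0,0],[0,0,0,0],[0,0,0,0],[0,0,0,0],[0,0,0,0],[0,0,0,0]]]' --jaw 0.0 --grip_force 60

```text
time_s: 10.92
tool_pos: [0.4048, -0.0158, 0.067]
tcp_rot: [-1.709, 2.636, -0.0]
ft_force: [-3.2, 1.6, 7.5]
opening: 0.0227
grip_force: 58.9
```

inch_along --increments '[[[0,0,-1.5,0],[0,0,-2,0],[0,0,-2,0],[0,0,-1.5,0],[0,0,0,0]]]'

```text
time_s: 11.55
tool_pos: [0.4054, -0.0155, 0.2074]
tcp_rot: [-1.705, 2.633, -0.001]
ft_force: [0.2, -0.2, -6.5]
opening: 0.0228
grip_force: 60.3
```

```bash
python3 -c "
from h import *
from bench import arm
go(arm,[(.5025,-.249,.205)],None)
print(arm.observe()['ft_force'])"
```

```text
t 11.55 p [ 0.4054 -0.0155  0.2074] x [-0.4089 -0.9126 -0.0036] z [ 0.0042  0.0021 -1.    ] q [ 0.3663  0.0367 -0.5514 -0.0005 -0.9781 -0.7872] open 0.0228
  to (0.5025, -0.249, 0.205) d [ 0.1734 -0.1841  0.0023] len 0.2529
[ 0.2407 -0.1689 -6.4546]
```

inch_along --increments '[[[1.725,-1.84,0,0],[1.725,-1.84,0,0],[1.725,-1.84,0,0],[1.725,-1.84,0,0],[1.725,-1.84,0,0],[0,0,0,-0.169],[0,0,0,-0.169],[0,0,0,-0.169],[0,0,0,-0.169],[0,0,0,0]]]'

```text
time_s: 12.8
tool_pos: [0.5008, -0.248, 0.2031]
tcp_rot: [2.482, -1.923, -0.009]
ft_force: [-0.2, -0.3, -5.0]
opening: 0.0229
grip_force: 60.5
```

Run:
```python
from h import *
from bench import arm
c=arm.capture("wrist");np.savez("w8.npz",**c)
t=arm.capture("top");np.savez("t8.npz",**t);s=arm.capture("side");np.savez("s8.npz",**s)
f=lambda c,x,y:cv2.resize(c["frame"][y:y+75,x:x+100],(400,300),interpolation=cv2.INTER_CUBIC)
cv2.imwrite("pics/m8.png",np.vstack([cv2.resize(c["frame"],(800,600))[:300],np.hstack([f(s,185,185),f(t,320,190)])]))
go(arm,[(.502,-.249,.205)])
```

```text
t 12.95 p [ 0.5016 -0.2483  0.2048] x [ 0.2499 -0.9683 -0.0015] z [-0.0026  0.0009 -1.    ] q [-0.1704  0.3086 -0.2133 -0.0005 -1.0516  0.4232] open 0.0226
  to (0.502, -0.249, 0.205) d [ 0.0008 -0.0002 -0.0002] len 0.0009
```

View pics/m8.png

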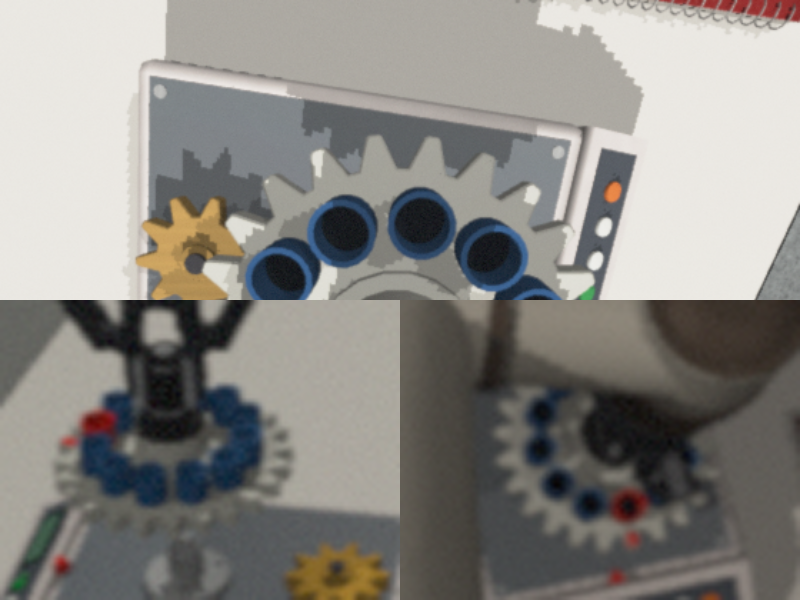

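The carousel hangs level over the spindle with the red cup toward the pointer: the top view has the mark at about (378,250) and the pointer at about (374,259). Next I'll check its centre against the spindle in the same cameras.

Run:
```python
from cfit import *
from scipy.optimize import least_squares
z=.205-.067+.034
for n,box in(("w8",(0,0,560,420)),("t8",(340,205,60,60)),("s8",(195,195,70,50))):
    c=dict(np.load(n+".npz"));f=cv2.cvtColor(c["frame"],cv2.COLOR_BGR2HSV);x,y,w,h=box
    m=cv2.inRange(f,np.array((100,110,25)),np.array((125,255,255)));
    if n=="w8": m=cv2.morphologyEx(m,cv2.MORPH_CLOSE,np.ones((5,5)))
    r=cv2.inRange(f,np.array((0,140,50)),np.array((8,255,255)))
    out=[]
    for mm,nm in((m,"b"),(r,"r")):
        q=np.zeros_like(mm);q[y:y+h,x:x+w]=mm[y:y+h,x:x+w]
        k,l,st,ce=cv2.connectedComponentsWithStats(q)
        for i in range(1,k):
            if st[i,4]>(200 if n=="w8" else 8):print(n,nm,st[i],ce[i].round(1),plane(c,ce[i],z if nm=="b" or st[i,4]>20 else .152)[:2])
```

```text
w8 b [ 272  132  126  113 4024] [342.7 190.1] [ 0.4804 -0.2908]
w8 b [ 154  137  109  172 5936] [197.9 225.2] [ 0.5405 -0.2582]
w8 b [343 279  30  39 468] [358.1 296.9] [ 0.4569 -0.2412]
w8 r [534   0  26  14 227] [547.7   5.7] [ 0.4243 -0.3822]
w8 r [ 348  242   65   50 1587] [376.1 267.5] [ 0.4534 -0.2584]
t8 b [353 213   8   9  23] [356.3 216.8] [ 0.5235 -0.2068]
t8 b [352 224   6   7  16] [354.2 227.2] [ 0.4961 -0.1976]
t8 b [357 234   4   5   9] [358.1 236.6] [ 0.47   -0.2047]
t8 b [364 238   7   6  20] [366.8 240.4] [ 0.4575 -0.2263]
t8 r [373 238   8   7  29] [376.6 240.9] [ 0.4535 -0.2518]
s8 b [229 207  21  28 266] [240.4 221.4] [ 0.5417 -0.2605]
s8 b [212 209   6   9  30] [214.8 212. ] [ 0.4639 -0.2375]
s8 b [206 219  20  17 177] [215.2 227.7] [ 0.4899 -0.3005]
s8 r [206 213   7   5  19] [208.7 214.9] [ 0.4408 -0.2274]
```

Units first: shifts go in units of 20 mm. So 0.025 m is 1.25, 0.02 m is 1.

inch_along --increments '[[[0,0,1.25,0],[0,0,1,0],[0,0,0.25,0],[0,0,0.25,0],[0,0,0,0]]]'

```text
time_s: 13.58
tool_pos: [0.5024, -0.2486, 0.1516]
tcp_rot: [-2.485, 1.921, -0.001]
ft_force: [0.2, 0.5, -4.6]
opening: 0.0226
grip_force: 60.5
```

inch_along --increments '[[[0,0,0.2,0],[0,0,0.2,0],[0,0,0,0]]]'

```text
time_s: 13.95
tool_pos: [0.5019, -0.2485, 0.143]
tcp_rot: [2.486, -1.921, -0.001]
ft_force: [-0.4, 0.6, -4.3]
opening: 0.0228
grip_force: 60.6
```

inch_along --increments '[[[0,0,0.15,0],[0,0,0.15,0],[0,0,0,0]]]'

```text
time_s: 14.32
tool_pos: [0.5021, -0.2485, 0.137]
tcp_rot: [2.486, -1.921, -0.001]
ft_force: [0.3, -0.5, -4.9]
opening: 0.0229
grip_force: 60.5
```

inch_along --increments '[[[0,0,0.1,0],[0,0,0,0]]]'

```text
time_s: 14.58
tool_pos: [0.5021, -0.2485, 0.1351]
tcp_rot: [2.486, -1.921, -0.0]
ft_force: [-1.1, -0.7, -5.0]
opening: 0.0226
grip_force: 60.5
```

Underside is at about 68 mm and already on the cylindrical part with no side force. Continuing gently.

inch_along --increments '[[[0,0,0.1,0],[0,0,0.1,0],[0,0,0,0]]]'

```text
time_s: 14.95
tool_pos: [0.5021, -0.2485, 0.1311]
tcp_rot: [2.486, -1.921, -0.001]
ft_force: [-1.0, 0.2, -4.9]
opening: 0.023
grip_force: 60.5
```

inch_along --increments '[[[0,0,0.1,0],[0,0,0,0]]]'

```text
time_s: 15.2
tool_pos: [0.5021, -0.2485, 0.1291]
tcp_rot: [2.486, -1.921, -0.0]
ft_force: [0.9, -0.3, -5.3]
opening: 0.0227
grip_force: 60.5
```

inch_along --increments '[[[0,0,0.05,0],[0,0,0,0]]]'

```text
time_s: 15.45
tool_pos: [0.5021, -0.2485, 0.1283]
tcp_rot: [2.486, -1.921, -0.0]
ft_force: [0.6, -0.3, -4.0]
opening: 0.0228
grip_force: 60.6
```

inch_along --increments '[[[0,0,0.05,0],[0,0,0,0]]]'

```text
time_s: 15.7
tool_pos: [0.5024, -0.2487, 0.1278]
tcp_rot: [-2.486, 1.921, -0.001]
ft_force: [-0.5, -1.0, -2.5]
opening: 0.0229
grip_force: 60.9
```

inch_along --increments '[[[0,0,0.05,0],[0,0,0,0]]]'

```text
time_s: 15.95
tool_pos: [0.5024, -0.2488, 0.1274]
tcp_rot: [-2.486, 1.92, -0.002]
ft_force: [-3.7, 1.3, 3.7]
opening: 0.0227
grip_force: 61.6
```

inch_along --increments '[[[0,0,0,0.03],[0,0,0,0.03],[0,0,0,0]]]'

```text
time_s: 16.32
tool_pos: [0.5031, -0.2483, 0.1272]
tcp_rot: [-2.426, 1.993, -0.003]
ft_force: [-1.6, 3.1, 5.3]
opening: 0.0224
grip_force: 61.8
```

inch_along --increments '[[[0,0,0,0.03],[0,0,0,0.03],[0,0,0,0]]]'

```text
time_s: 16.7
tool_pos: [0.5035, -0.2486, 0.127]
tcp_rot: [-2.365, 2.065, -0.005]
ft_force: [0.2, 3.8, 4.9]
opening: 0.0226
grip_force: 61.9
```

Scaled: 0.001 m is 0.05.

inch_along --increments '[[[0,0,0.05,-0.03],[0,0,0,-0.03],[0,0,0,-0.03],[0,0,0,-0.03],[0,0,0,0]]]'

```text
time_s: 17.32
tool_pos: [0.5034, -0.2492, 0.1268]
tcp_rot: [-2.483, 1.922, -0.006]
ft_force: [-1.4, 2.2, 9.3]
opening: 0.0225
grip_force: 62.7
```

inch_along --increments '[[[0,0,0,-0.03],[0,0,0,-0.03],[0,0,0,0]]]'

```text
time_s: 17.7
tool_pos: [0.5033, -0.2493, 0.1267]
tcp_rot: [-2.54, 1.847, -0.005]
ft_force: [-1.1, 3.2, 8.2]
opening: 0.0226
grip_force: 62.5
```

inch_along --increments '[[[0,0,0,-0.03],[0,0,0,-0.03],[0,0,0,0]]]'

```text
time_s: 18.08
tool_pos: [0.5018, -0.2487, 0.124]
tcp_rot: [2.595, -1.769, -0.002]
ft_force: [2.1, 0.8, -4.7]
opening: 0.0227
grip_force: 60.7
```

The force vanished and the height dropped at -0.12 rad, so the teeth have found the gap. Lowering gently.

Scaled: 0.001 m is 0.05.

inch_along --increments '[[[0,0,0.05,0],[0,0,0.05,0],[0,0,0,0]]]'

```text
time_s: 18.45
tool_pos: [0.5018, -0.2486, 0.1228]
tcp_rot: [2.596, -1.769, -0.002]
ft_force: [1.4, -1.0, -5.6]
opening: 0.0226
grip_force: 60.5
```

inch_along --increments '[[[0,0,0.05,0],[0,0,0,0]]]'

```text
time_s: 18.7
tool_pos: [0.5018, -0.2486, 0.1221]
tcp_rot: [2.596, -1.768, -0.001]
ft_force: [-0.0, -2.0, -5.2]
opening: 0.0228
grip_force: 60.6
```

Scaled: 0.001 m is 0.05.

inch_along --increments '[[[0,0,0.05,0],[0,0,0.05,0],[0,0,0,0]]]'

```text
time_s: 19.08
tool_pos: [0.5019, -0.2486, 0.1202]
tcp_rot: [2.596, -1.768, -0.001]
ft_force: [0.0, -1.5, -4.4]
opening: 0.0229
grip_force: 60.7
```

inch_along --increments '[[[0,0,0.025,0],[0,0,0,0]]]'

```text
time_s: 19.32
tool_pos: [0.5019, -0.2486, 0.1197]
tcp_rot: [2.596, -1.768, -0.001]
ft_force: [-0.7, -2.0, -4.7]
opening: 0.0227
grip_force: 60.7
```

inch_along --increments '[[[0,0,0.025,0],[0,0,0,0]]]'

```text
time_s: 19.58
tool_pos: [0.502, -0.2486, 0.1194]
tcp_rot: [2.596, -1.768, -0.0]
ft_force: [-1.3, -2.0, -4.0]
opening: 0.0229
grip_force: 60.9
```

Scaled: 0.0005 m is 0.025.

inch_along --increments '[[[0,0,0.025,0],[0,0,0,0]]]'

```text
time_s: 19.82
tool_pos: [0.5021, -0.2487, 0.1193]
tcp_rot: [2.596, -1.768, 0.0]
ft_force: [-3.1, -1.6, 0.2]
opening: 0.0226
grip_force: 61.2
```

inch_along --increments '[[[0,0,0.025,0],[0,0,0,0]]]'

```text
time_s: 20.08
tool_pos: [0.5022, -0.2488, 0.1192]
tcp_rot: [2.597, -1.768, 0.001]
ft_force: [-3.5, -2.6, 5.9]
opening: 0.0225
grip_force: 61.8
```

inch_along --increments '[[[0,0,0.025,0],[0,0,0,0]]]'

```text
time_s: 20.32
tool_pos: [0.5022, -0.2489, 0.1192]
tcp_rot: [2.597, -1.768, 0.001]
ft_force: [-4.6, -2.0, 7.1]
opening: 0.0224
grip_force: 62.0
```

inch_along --increments '[[[0,0,0,0],[0,0,0,0],[0,0,0,0],[0,0,0,0],[0,0,0,0]]]' --jaw 0.06

```text
time_s: 20.95
tool_pos: [0.5023, -0.2485, 0.1177]
tcp_rot: [-2.597, 1.768, -0.0]
ft_force: [-0.7, 0.0, 0.3]
opening: 0.0601
grip_force: 0.0
```

inch_along --increments '[[[0,0,-1,0],[0,0,-2,0],[0,0,-2.5,0],[-2.5,0,-1.5,0],[-2.5,0,0,0],[0,0,0,0]]]'

```text
time_s: 21.7
tool_pos: [0.4645, -0.1535, 0.2588]
tcp_rot: [-2.598, 1.763, -0.002]
ft_force: [-0.3, 0.7, 0.2]
opening: 0.0603
grip_force: 0.0
```

```bash
python3 car.py w9
```

```text
blue [242   0  28  20 266] [256.6  10.2] [ 0.5386 -0.2915  0.03  ]
blue [276   0  26  16 206] [288.5   8.2] [ 0.5129 -0.3034  0.03  ]
blue [306   0  46  58 912] [328.3  27.8] [ 0.4738 -0.302   0.03  ]
blue [ 203    5   50  123 1595] [225.4  61.7] [ 0.5501 -0.2413  0.03  ]
blue [287  93  51  45 528] [313.3 114.4] [ 0.4566 -0.2282  0.03  ]
blue [256 115  25  26 244] [267.7 128.3] [ 0.4923 -0.2001  0.03  ]
blue [   0  239   84  134 7197] [ 33.8 294.5] [0.6669 0.0618 0.03  ]
blue [ 47 385  14  17 105] [ 54.6 393.2] [0.6176 0.1845 0.03  ]
red [325  62  28  29 333] [338.6  75.7] [ 0.4466 -0.2709  0.014 ]
red [354  78  12   9  80] [359.4  82.2] [ 0.4254 -0.273   0.014 ]
red [365  93  13  13  94] [371.7  98.3] [ 0.4077 -0.2639  0.014 ]
t 21.75 p [ 0.4653 -0.1546  0.2585] x [ 0.3685 -0.9296  0.0006] z [ 0.0015 -0.     -1.    ] q [ 0.0113  0.1429 -0.2916  0.     -1.1348  0.3661] open 0.0602
```

Run:
```python
from h import *
from bench import arm
c=dict(np.load("w9.npz"));f=cv2.cvtColor(c["frame"],cv2.COLOR_BGR2HSV)
m=plane(c,(359.4,82.2),.066);p=plane(c,(371.7,98.3),.053);r=plane(c,(338.6,75.7),.086)
print("mark",m,"ptr",p,"d",np.linalg.norm((m-p)[:2]),"red",r)
d=np.array([.995,.101]);s=p[:2]+d*.084;print("spindle est",s,"cup r",np.linalg.norm(r[:2]-s),"mark r",np.linalg.norm(m[:2]-s))
S=arm.capture("side")
k=(0,140,60);out=[]
rs=cv2.inRange(cv2.cvtColor(S["frame"],cv2.COLOR_BGR2HSV),np.array((0,140,60)),np.array((8,255,255)))[215:275,185:260]
n,l,st,ce=cv2.connectedComponentsWithStats(rs)
for i in range(1,n):
    q=ce[i]+[185,215];print("side",st[i,4],q)
    for nm,w in(("cup",(338.6,75.7)),("mark",(359.4,82.2)),("ptr",(371.7,98.3))):
        X,e=tri((c,w),(S,q));print("   ",nm,X,e[0])
print(arm.observe()['time_s'])
```

```text
mark [ 0.4344 -0.2657  0.066 ] ptr [ 0.4163 -0.2594  0.053 ] d 0.019137351818197736 red [ 0.455  -0.2612  0.086 ]
spindle est [ 0.4999 -0.2509] cup r 0.04602014813978056 mark r 0.06714452418172243
side 21 [211.2857 242.6667]
    cup [ 0.4552 -0.2609  0.0881] 0.00013108304187990072
    mark [ 0.4459 -0.2602  0.087 ] 0.008090603535862278
    ptr [ 0.4361 -0.2522  0.0807] 0.013766629312454487
side 1 [205. 248.]
    cup [ 0.446  -0.2659  0.0717] 0.00782083875637569
    mark [ 0.4359 -0.2649  0.0695] 0.0008748822297290497
    ptr [ 0.4251 -0.2563  0.062 ] 0.0068465178019469575
side 6 [199.8333 250.8333]
    cup [ 0.4389 -0.2696  0.0632] 0.014324153173374017
    mark [ 0.4282 -0.2683  0.0601] 0.005378288399469198
    ptr [ 0.4167 -0.2593  0.0516] 0.0007334077736576217
21.8
```

The cup height triangulates to 88 mm (86 expected when home). The mark is 0.12 rad from the pointer, which puts them about 11 mm apart. The gripper is clear, so I'm handing in.

inch_along --increments '[[[0,0,0,0],[0,0,0,0]]]'

```text
time_s: 22.05
tool_pos: [0.4658, -0.1562, 0.2573]
tcp_rot: [2.595, -1.77, -0.001]
ft_force: [-0.0, -0.0, 0.7]
opening: 0.0603
grip_force: 0.0
```

```bash
python3 -c "
from bench import arm
print(arm.hand_in())"
```

```text
the job is handed in; nothing more can be done
None
```

The job was handed in at 22 s (the hand-in returned no verdict): the carousel stands on the spindle, teeth meshed and home by my measurements, its red mark about 11 mm from the pointer, gripper clear; on the counter it fell the last few millimetres flat instead of being laid down.

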